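# Fit the retaining ring on the rotor hub and set its thumbscrew

## Robot

A 6-joint arm with a two-finger parallel gripper is mounted at the origin on the work surface. World frame = base frame: x ahead of the robot, y to its left, z up, the work surface at z = 0. Lengths are in mm, angles in rad, forces in N, time in s.
With the tool pointing down it reaches from about 325 to 875 mm from the base axis. Payload 4.4 kg.
Tool frame: the origin (TCP) lies between the finger pads; the fingertips stand manip.tcp_to_tips ahead of it and the grasp point (between the pads) is the TCP (manip.tcp_to_tips is the distance from the TCP to the fingertips, in mm); z points along the fingers, y is the direction in which the jaws open and shut (so a half turn about z gives the same grasp; the last joint's range is limited). The gripper opens to 85 mm and grips with 20 to 120 N. Pads are 22 mm wide; open, the fingers measure 114 mm over their backs; the gripper's body (76 mm by 85 mm) begins 54 mm behind the grasp point. The pads swing forward as they close: fully open they stand 13 mm farther back than shut.
Start: joints at [1.145, 0.207, 1.542, -0, 1.393, -0.15], TCP at [156.592, 553.269, 220.682] pointing down, gripper open.
Joint ranges: [-2.73, 2.73], [-0.86, 2.22], [0.23, 2.46], [-1.11, 4.25], [0.08, 2.63], [-2.82, 2.82]. Speed limits (rad/s): [2.79, 2.79, 3.14, 3.14, 3.14, 3.14].

## Interface

Orientations are given as [roll, pitch, yaw] about the fixed x, y, z axes, in that order (R = Rz(yaw) Ry(pitch) Rx(roll)).
In Python, from rig import monitor, imaging, hand_in, nets, manip gives the robot as it stands. The module is installed in compiled form; this text tells all that it offers.
- The arm moves only by the tool drive_tool, never from a script. Its argument "commands" is a list of rows, each a list of 6 numbers: the shift along the world's x, y, z in mm, then the turn, a rotation vector about the world's x, y, z in rad. In form: [[dx, dy, dz, ax, ay, az], ...]. A call has 1 to 20 rows; each row is the pose to reach, as a shift and turn from the pose commanded when the call began; what a row does not reach only later rows make up. A row lasts 1/10 s, in which the tool goes at most 50 mm and 8.59 degrees, less where a joint would pass 70% of its speed; a pose out of reach is approached as far as the arm can. A call with a gripper value outside its range is refused whole. "hand" is the finger opening in mm, from 0 to 85.4, set as the call begins (left out, the last holds). The fingers move at their own pace and stop on an object; "grip_force" is the grip in N (left out, the last holds). Time passes only in rows, so rows that repeat a pose let the fingers close. It gives the time, the measured TCP pose, the force and the opening at its end, in the units of the state.
- monitor.read_state(): the state, without advancing time (a new reading comes with each control period).
- imaging.grab_frame(name): name is "scene" or "top" or "wrist"; returns a dict with "pixels" (420x560x3 uint8, red, green, blue), "z_map" (420x560 float32, mm along the optical axis (not along the pixel's ray), 0 where there is no reading), "fx", "fy", "cx", "cy" (pixels), "R" (3x3) and "t" (3): a world point X has camera coordinates R X + t; the wrist camera has in their place "tool_from_camera" (4x4, takes a point from camera to tool coordinates, whose origin is the TCP and whose axes are the flange's). Camera axes: x right, y down, z forward; pixel columns grow to the right and rows downward; lengths in mm; the calibration is good to about 2 mm. A picture is of the moment at which its call begins: read the wrist's pose just before it.
- hand_in(): hands the job in, once; it reports no verdict.
Trained networks look in a picture, given as the dict that the camera call returned (one of the last four; its "shot" number tells which), for a name from the list of things; names that differ only in an ending like _2 or _b are one class to them, and where a whole thing is asked for, a point or a joint stands for the part that bears it (a point fixed in the world has none). Each returns a list of dicts, best first, with "conf" (0 to 1); they miss things now and then, are a little off and sometimes report something else, mostly with a low value. They report only what shows in the picture. A call takes as long as a camera call. They do not tell look-alikes from the thing itself.
- nets.outline_of(target, picture): "region" (420x560 bool, what is visible of it).
- nets.tip_of(target, picture): "position" ([x, y, z] in mm, in the coordinates of the camera as it stood for that picture, good to about 4 mm: a listed point, or the origin of a listed thing).
The state is a dict: "clock": time; "joint_positions": joint angles; "joint_vel": joint speeds; "joint_efforts": joint torques, N m; "position": TCP position; "tcp_rot": TCP orientation; "wrist_force": force on the tool from outside, world axes, zero at the start; "moment": the same for the moment, N m; "opening": finger opening in mm.
Only numpy, scipy, OpenCV 4.12 (cv2) and the standard library are available. Lean on these libraries where they do the work, as an engineer would, in place of code of your own. Each camera call takes 0.05 s, during which the arm holds its last target.

## Task

Lift the two-eared metal ring up and off its parking post and lower it over the thumbscrew so that it lies flat on the white rotor plate, around the hub; let go of it. Then turn the hub's thumbscrew clockwise until it seats hard, and back it off a quarter turn so that the ring gets its running clearance. Finish holding: keep the thumbscrew gripped at that setting, do not let go of it, and leave the other things on the bench alone.

Things in the scene. Friction and masses are not known exactly. Their poses are not given: they have to be found in the camera images.
- ring: Loose aluminium retaining ring, about 0.2 kg: 124 mm outside, 96 mm inside diameter, 10 mm thick, with opposite ears on its local +x and -x sides that end 89 mm from the axis; each ear carries an upright grip tab (see ring_tab). Origin: centre of the underside; local z up. Starts level over the parking post, resting on its shoulder. It may go on the rotor at any yaw.
- ring_tab (a point): Grip point in the tab on the ring's +x ear, 84 mm from the ring's axis and 33 mm above its underside; its twin stands 84 mm out on the -x ear. Tab: 10 mm thick along the ring's x (radially), 26 mm wide along y, upright; its top is 45 mm above the ring's underside, and below 10 mm the ear joins it to the ring. Axes as the ring's.
- post: Fixed parking post: round dark steel foot (124 mm across), thin stem, a grey shoulder disc (112 mm across) with its top 56 mm above the bench, and above it a grey peg 82 mm across and 28 mm high (top at 84 mm) that stands inside the ring. Origin: centre of the underside, on the bench.
- rotor: Fixed rotor on a low stand: white plate 200 mm across, top 45 mm above the bench. The ring belongs flat on it around the aluminium hub, 5 mm loose all round. Hub: 86 mm across up to 56 mm height, tapering to 44 mm across at 64 mm, then a neck 28 mm across up to 88 mm with the thumbscrew on top. Origin: centre of the underside, on the bench.
- screw_wings (a point): Middle of the dark steel thumbscrew's wings, on its vertical axis (the rotor's axis), 109 mm above the bench. The wings form one flat bar 40 mm long (local x), 12 mm thick (local y) and 30 mm high, from 93 to 123 mm above the bench; below them a round flange 36 mm across reaches down to 88 mm. This frame turns with the screw; local z up.
- screw (a joint): Turn of the thumbscrew, rad: grows clockwise seen from above. It stops hard (seats) at 3.0; a quarter turn back from there is 1.43. It turns against light even friction (about 0.08 N m), stays where it is left, and does not rise or sink.
- spacer: Bystander: small plain steel spacer ring lying on the bench, 54 mm outside, 12 mm high. Origin: centre of the underside.
- jar: Bystander: small closed jar, 48 mm across, 62 mm high. Origin: centre of the underside.
- driver: Bystander: screwdriver lying on the bench at the robot's left, about 0.2 m long. Origin: under its middle.
- bottle: Bystander: closed white bottle, 64 mm across, 170 mm high. Origin: centre of the underside.
- beaker: Bystander: open white beaker, 72 mm across, 95 mm high. Origin: centre of the underside.
There are look-alikes about, which are no part of the job. Leave any brown, green or yellow look-alike of the post alone.

How it is judged (in metres and radians):
On the way, in this order (a step that is already met when the one before it is completed fails the run):
1. the ring is held by the robot, up and off its post (z of ring in the frame of post above 0.09 m and contact force between ring and post below 0.05 N and contact force between the fingers and ring above 1 N), for 0.1 s.
2. the ring lies flat on the rotor plate around the hub, let go (horizontal distance between ring and rotor below 0.008 m and z of ring in the frame of rotor between 0.041 and 0.049 m and angle between ring's own z axis and vertical below 0.06 rad and contact force between ring and the arm below 0.1 N), for 0.2 s.
3. the thumbscrew is turned clockwise until it seats (within 0.05 rad), the ring in its place (horizontal distance between ring and rotor below 0.008 m and z of ring in the frame of rotor between 0.041 and 0.049 m and angle between ring's own z axis and vertical below 0.06 rad and value of joint screw above 2.95 rad), for 0.05 s.
4. the thumbscrew is backed off a quarter turn (within 0.2 rad), in the robot's grip (horizontal distance between ring and rotor below 0.008 m and z of ring in the frame of rotor between 0.041 and 0.049 m and angle between ring's own z axis and vertical below 0.06 rad and value of joint screw between 1.23 and 1.63 rad and contact force between the fingers and screw above 2 N), for 0.2 s.
At the end, for the whole second after the job is handed in: Holding: the fingers still grip the thumbscrew (over 2 N), which stands still a quarter turn (1.57 +- 0.2 rad) short of seated, that is between 1.23 and 1.63; the ring lies untouched and at rest, flat (within 0.06 rad, 4 mm) on the rotor plate around the hub, within 8 mm of its axis (all of step 4 and contact force between ring and the arm below 0.1 N and linear speed of ring below 0.02 m/s and velocity of joint screw between -0.1 and 0.1 rad/s); the arm keeps its last pose, push and grip.
It fails at once if a bystander on the bench (small spacer ring, jar, screwdriver, bottle, beaker) is shifted more than 20 mm (distance of any of spacer, jar, driver, bottle, beaker from where it was at the start of the episode above 0.02 m).
It also fails if it takes over 58 s, if anything falls off the work surface, if the arm or the gripper's body presses on something with over 40 N, if the wrist force passes 120 N, or if a joint passes its speed limit or range.

## Working session

There is one attempt and no reset: what is moved stays moved. The work goes in short steps, Python scripts to look and compute and a tool call to move; the robot and the scene stay as the last step left them, time stands still between calls to the robot, and variables do not carry over. Pictures are saved under pics/ and viewed, and the job is handed in when it is done.

Besides the shell and the picture viewer there is one more tool, called after "Emit:" as a command line: name --pt "numbers of a row" for each row, then --argument value for the rest. drive_tool: Moves the arm, as the interface text tells. Its arguments: {"type":"object","properties":{"commands":{"type":"array"},"hand":{"type":"number"},"grip_force":{"type":"number"}},"required":["commands"]}

```bash
mkdir -p pics; cat > h.py <<'E'
import numpy as np, cv2
from rig import monitor, imaging, hand_in, nets, manip
def save(p,n,roi=None,s=1):
    im=cv2.cvtColor(p["pixels"],cv2.COLOR_RGB2BGR)
    if roi: im=im[roi[1]:roi[3],roi[0]:roi[2]]
    if s!=1: im=cv2.resize(im,None,fx=s,fy=s,interpolation=cv2.INTER_CUBIC)
    cv2.imwrite("pics/"+n,im)
def w(p,c): return np.array(p["R"]).T@(np.array(c)-np.array(p["t"]))
def cloud(p):
    z=p["z_map"]; v,u=np.mgrid[:420,:560]
    C=np.stack([(u-p["cx"])/p["fx"]*z,(v-p["cy"])/p["fy"]*z,z],-1)
    return (C-np.array(p["t"]))@np.array(p["R"])
E
python3 - <<'E'
from h import *
print(manip.tcp_to_tips, monitor.read_state())
for n in("scene","top"):
    p=imaging.grab_frame(n); save(p,n+"0.png")
    for t in("ring","ring_tab","post","rotor","screw_wings","spacer","jar","driver","bottle","beaker"):
        for d in nets.tip_of(t,p):
            c=np.array(d["position"]); print(n,t,round(d["conf"],2),w(p,c).round(0),(int(p["fx"]*c[0]/c[2]+p["cx"]),int(p["fy"]*c[1]/c[2]+p["cy"])))
E
```

```text
19.0 {'clock': 0.0, 'joint_positions': array([ 1.14454257e+00,  2.07434965e-01,  1.54298063e+00,  7.22864461e-06,
        1.39351215e+00, -1.50473451e-01]), 'joint_vel': array([-3.69989679e-04,  2.54619542e-04,  4.77270811e-05, -6.18177592e-04,
        2.11659062e-04,  4.99083963e-04]), 'joint_efforts': array([ 8.64811864e-05, -3.83032358e+01, -2.91596299e+01, -5.02767296e-05,
        1.04816424e-02,  1.85190214e-05]), 'position': array([156.23197144, 552.54038224, 219.50465858]), 'tcp_rot': array([-3.13928502e+00, -3.57075840e-04,  2.86581065e+00]), 'wrist_force': array([ 0.51366726, -0.0991443 , -0.64950404]), 'moment': array([ 0.01168964,  0.0810512 , -0.04843455]), 'opening': 85.33635755515273}
scene ring 0.95 [ 516. -189.   55.] (230, 197)
scene ring 0.58 [493. 241. 110.] (388, 198)
scene ring_tab 0.69 [ 433. -178.   88.] (245, 173)
scene post 0.92 [ 531. -377.   -2.] (173, 206)
scene post 0.85 [ 514. -190.    2.] (232, 212)
scene post 0.65 [ 331. -248.    1.] (239, 179)
scene post 0.56 [ 377. -423.    1.] (185, 179)
scene post 0.36 [497. 238. 111.] (387, 199)
scene rotor 0.72 [
[... 318 characters left out ...]
[ 513. -190.   55.] (350, 221)
top ring_tab 0.9 [ 431. -178.   90.] (347, 252)
top post 0.96 [ 334. -251.    4.] (369, 288)
top post 0.95 [ 368. -426.   -1.] (432, 277)
top post 0.77 [ 514. -190.    0.] (346, 222)
top post 0.63 [ 535. -377.    2.] (414, 216)
top rotor 0.94 [501. 238.  -0.] (192, 225)
top rotor 0.49 [770.  98.   3.] (244, 130)
top screw_wings 0.62 [500. 241. 110.] (184, 222)
top spacer 0.49 [765. -42.   4.] (294, 132)
top spacer 0.47 [509.  11.   3.] (274, 223)
top spacer 0.28 [381.  -4.  -1.] (279, 270)
top jar 0.73 [383.  -5.   1.] (279, 269)
top driver 0.39 [ 514. -191.   -3.] (347, 222)
top bottle 0.8 [770.  96.   5.] (245, 129)
top beaker 0.39 [768.  97.   2.] (245, 130)
```

View pics/scene0.png

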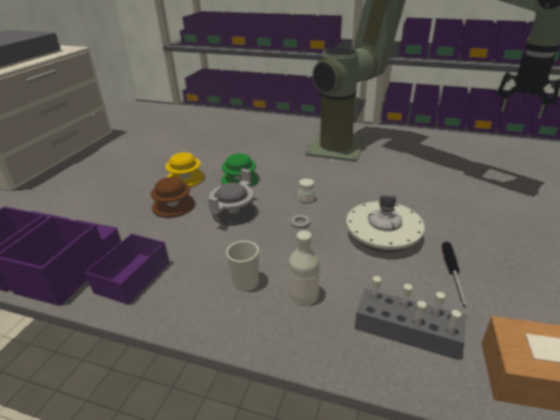

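```bash
python3 - <<'E'
import cv2
im=cv2.imread("pics/top0.png");cv2.imwrite("pics/top0c.png",cv2.resize(im[120:320,140:480],None,fx=2.3,fy=2.3,interpolation=2))
E
```

```text
(no output)
```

View pics/top0c.png

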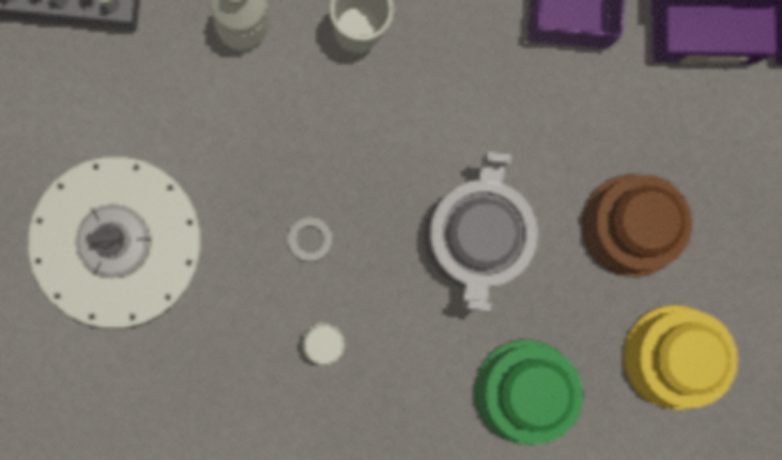

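```bash
cat >> h.py <<'E'
from scipy.optimize import least_squares
def circ(P):
    f=lambda q:np.hypot(P[:,0]-q[0],P[:,1]-q[1])-q[2]
    return least_squares(f,[*P.mean(0)[:2],50],loss="soft_l1",f_scale=2).x
def tabs(W,c):
    m=(W[...,2]>92)&(W[...,2]<108)&(np.hypot(W[...,0]-c[0],W[...,1]-c[1])<110)&(np.hypot(W[...,0]-c[0],W[...,1]-c[1])>65)
    P=W[m]; s=P[:,0]>c[0]; return P[s],P[~s]
E
python3 - <<'E'
from h import *
for n in("top","scene"):
    p=imaging.grab_frame(n);W=cloud(p)
    c=(515,-190)
    r=np.hypot(W[...,0]-c[0],W[...,1]-c[1])
    m=(W[...,2]>61)&(W[...,2]<72)&(r<70)&(r>44); P=W[m]
    print(n,"ring",len(P),P.mean(0).round(1),np.median(P[:,2]))
    m=(W[...,2]>78)&(W[...,2]<92)&(r<45); print("peg",W[m].mean(0).round(1), m.sum())
    for T in tabs(W,c): print("tab",len(T),T.mean(0).round(1) if len(T) else "")
    c=(501,238); r=np.hypot(W[...,0]-c[0],W[...,1]-c[1])
    m=(W[...,2]>38)&(W[...,2]<50)&(r<110)&(r>60); P=W[m]; 
    print("plate",len(P),P.mean(0).round(1),circ(P))
    m=(W[...,2]>112)&(W[...,2]<132)&(r<40);Q=W[m]
    if len(Q)>3: 
        e,v=np.linalg.eigh(np.cov(Q[:,:2].T)); print("wings",len(Q),Q.mean(0).round(1),e**.5,v[:,1],np.degrees(np.arctan2(v[1,1],v[0,1])))
E
```

```text
top ring 753 [ 514.4 -187.3   66.2] 66.05874862508891
peg [ 514.1 -186.2   83.8] 680
tab 42 [ 597.8 -198.5  100.7]
tab 41 [ 431.8 -176.4  100.9]
plate 2580 [497.  239.1  45.4] [499.58380516 238.37144815  82.24874814]
wings 87 [498.6 238.7 121.8] [ 4.09875294 10.87327602] [-0.15597443  0.98776109] 98.97331407170957
scene ring 280 [ 525.4 -173.9   64.6] 64.67561654361332
peg [ 520.8 -186.3   82.3] 305
tab 45 [ 600.9 -198.7   97.6]
tab 35 [ 434.7 -177.5   97.6]
plate 1733 [521.3 239.9  43.9] [503.94766433 237.68766048  83.37665843]
wings 86 [504.  237.7 118.5] [ 3.17304104 11.30679031] [-0.12987617  0.99153022] 97.46243673465901
```

Emit:
drive_tool --pt "50 -50 20 0 0 0" --pt "100 -100 40 0 0 0" --pt "140 -150 60 0 0 0" --pt "180 -200 80 0 0 0" --pt "220 -250 100 0 0 0" --pt "250 -295 110 0 0 0" --pt "250 -295 110 0 0 0" --pt "250 -295 110 0 0 0" --pt "250 -295 110 0 0 0" --pt "250 -295 110 0 0 0"

```text
clock: 2.2
position: [407.4, 257.4, 331.1]
tcp_rot: [3.141, 0.0, 2.863]
wrist_force: [0.3, 0.1, 0.5]
opening: 85.4
```

```bash
cat >> h.py <<'E'
from scipy.spatial.transform import Rotation as Ro
def wrist():
    s=monitor.read_state(); p=imaging.grab_frame("wrist")
    T=np.eye(4);T[:3,:3]=Ro.from_euler("xyz",s["tcp_rot"]).as_matrix();T[:3,3]=s["position"]
    M=T@np.array(p["tool_from_camera"]); p["R"]=M[:3,:3].T; p["t"]=-M[:3,:3].T@M[:3,3]
    return s,p
E
python3 - <<'E'
from h import *
s,p=wrist(); save(p,"w1.png"); print(p["tool_from_camera"])
W=cloud(p); 
for t in("rotor","screw_wings"):
  for d in nets.tip_of(t,p): print(t,d["conf"],w(p,d["position"]).round(1))
c=(500,238); r=np.hypot(W[...,0]-c[0],W[...,1]-c[1]); z=W[...,2]
m=(z>38)&(z<50)&(r<110)&(r>60); print(m.sum(),W[m].mean(0))
m=(z>112)&(z<132)&(r<40);Q=W[m]
if len(Q)>3: 
  e,v=np.linalg.eigh(np.cov(Q[:,:2].T)); print("wings",len(Q),Q.mean(0).round(1),cv2.minAreaRect(Q[:,:2].astype(np.float32)),e**.5,np.degrees(np.arctan2(v[1,1],v[0,1])))
E
```

```text
[[ 1.55493186e-04 -9.51482692e-01 -3.07702229e-01  7.98410334e+01]
 [ 9.99999935e-01  4.82079512e-05  3.56266984e-04 -1.42631852e+00]
 [-3.24148175e-04 -3.07702265e-01  9.51482638e-01 -1.52479737e+02]
 [ 0.00000000e+00  0.00000000e+00  0.00000000e+00  1.00000000e+00]]
rotor 0.86 [496.8 233.5   0.9]
screw_wings 0.58 [502.  233.5 106.9]
11241 [489.23644986 236.65246336  44.41144949]
wings 479 [495.6 236.3 119.9] ((497.5829772949219, 236.1321563720703), (38.82754898071289, 18.75111198425293), 84.30889129638672) [ 3.71036493 10.79738209] 98.3543286525986
```

View pics/w1.png

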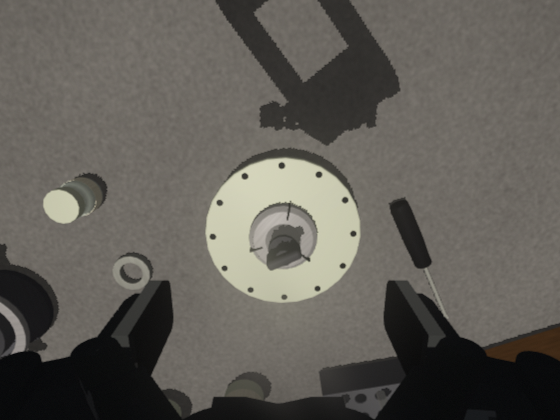

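```bash
cat >> h.py <<'E'
def plate(p,c=(500,238),r0=100,z=45):
    W=cloud(p); m=((np.hypot(W[...,0]-c[0],W[...,1]-c[1])<r0+12)&(abs(W[...,2]-z)<6)).astype(np.uint8)
    cs,_=cv2.findContours(m,cv2.RETR_EXTERNAL,cv2.CHAIN_APPROX_NONE); k=cv2.convexHull(max(cs,key=cv2.contourArea))[:,0].astype(float)
    k=np.vstack([k]); R=np.array(p["R"]);t=np.array(p["t"]); o=-R.T@t
    d=np.stack([(k[:,0]-p["cx"])/p["fx"],(k[:,1]-p["cy"])/p["fy"],np.ones(len(k))],1)@R
    P=o+d*((z-o[2])/d[:,2])[:,None]
    return circ(P)
E
python3 - <<'E'
from h import *
s,p=wrist(); print(plate(p))
for n in("top","scene"): p=imaging.grab_frame(n); print(n,plate(p))
E
```

```text
[497.12945005 236.08389843  99.07072895]
top [498.97389812 238.97763317  99.30880987]
scene [506.23656663 237.32608443 100.37815529]
```

Emit:
drive_tool --pt "0 -50 0 0 0 0" --pt "0 -100 0 0 0 0" --pt "0 -150 0 0 0 0" --pt "0 -200 0 0 0 0" --pt "0 -250 0 0 0 0" --pt "0 -300 0 0 0 0" --pt "0 -350 0 0 0 0" --pt "10 -400 -30 0 0 0.07" --pt "15 -430 -60 0 0 0.14" --pt "15 -430 -80 0 0 0.14" --pt "15 -430 -80 0 0 0.14" --pt "15 -430 -80 0 0 0.14" --pt "15 -430 -80 0 0 0.14" --pt "15 -430 -80 0 0 0.14" --pt "15 -430 -80 0 0 0.14" --hand 36

```text
clock: 4.0
position: [422.4, -171.5, 252.1]
tcp_rot: [-3.14, 0.003, 3.007]
wrist_force: [-0.1, -0.6, -0.6]
opening: 35.9
```

```bash

python3 - <<'E'
from h import *
s,p=wrist(); save(p,"w2.png"); print(s["joint_positions"].round(3))
W=cloud(p); c=(514,-189)
r=np.hypot(W[...,0]-c[0],W[...,1]-c[1]);m=(abs(W[...,2]-66)<6)&(r<70)&(r>44); print(np.median(W[m][:,2]),W[m].mean(0))
m=(abs(W[...,2]-84)<6)&(r<46); print("peg",W[m].mean(0))
print(plate(p,c,62,66))
for T in tabs(W,c):
  if len(T): print(len(T),T.mean(0).round(1),cv2.minAreaRect(T[:,:2].astype(np.float32)))
for d in nets.tip_of("ring",p)+nets.tip_of("ring_tab",p): print(d["conf"],w(p,d["position"]).round(1))
E
```

```text
[-0.576 -0.081  1.78  -0.     1.439 -2.012]
65.29300274138262 [ 505.61442543 -187.95434585   65.15547715]
peg [ 509.71463084 -190.11496109   82.77360093]
[ 513.10118346 -191.3230355    62.2701297 ]
337 [ 594.5 -201.7   98.6] ((595.6099243164062, -201.91461181640625), (25.484174728393555, 10.154619216918945), 81.68539428710938)
390 [ 429.2 -180.3   99.6] ((429.77471923828125, -180.3883056640625), (25.397987365722656, 10.257928848266602), 83.08250427246094)
0.4 [ 428.8 -180.3   92.5]
0.36 [766.8 -43.4  -1.9]
0.71 [ 431.  -180.5   89.3]
```

View pics/w2.png

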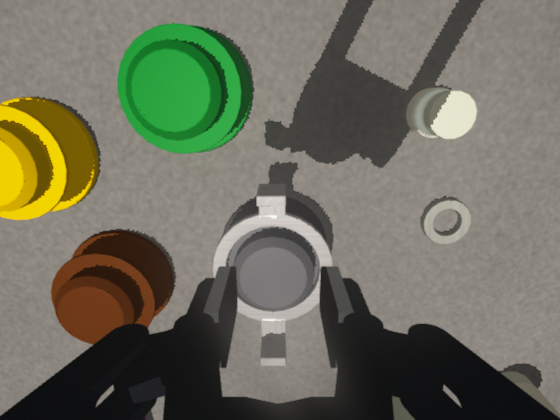

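Emit:
drive_tool --pt "4 -4 0 0 0 -0.15" --pt "8 -7.5 0 0 0 -0.3" --pt "8 -7.5 0 0 0 -0.45" --pt "8 -7.5 -10 0 0 -0.6" --pt "8 -7.5 -30 0 0 -0.75" --pt "8 -7.5 -50 0 0 -0.9" --pt "8 -7.5 -70 0 0 -1.05" --pt "8 -7.5 -90 0 0 -1.2" --pt "8 -7.5 -100 0 0 -1.35" --pt "8 -7.5 -105 0 0 -1.5" --pt "8 -7.5 -105 0 0 -1.57" --pt "8 -7.5 -105 0 0 -1.57" --pt "8 -7.5 -105 0 0 -1.57" --pt "8 -7.5 -105 0 0 -1.57"

```text
clock: 5.55
position: [429.8, -179.4, 146.0]
tcp_rot: [3.141, 0.0, 1.437]
wrist_force: [1.0, 1.6, 0.2]
opening: 36.1
```

```bash

python3 - <<'E'
from h import *
s,p=wrist(); save(p,"w3.png"); print(s["joint_positions"].round(3),s["position"])
W=cloud(p); c=(514,-189)
for T in tabs(W,c):
  if len(T): print(len(T),T.mean(0).round(1),cv2.minAreaRect(T[:,:2].astype(np.float32)))
E
```

```text
[-0.582  0.051  1.881 -0.     1.209 -0.448] [ 429.79704236 -179.36077381  146.00412746]
342 [ 591.  -203.5   95.5] ((591.2317504882812, -201.27870178222656), (25.9913330078125, 2.880824327468872), 83.13533782958984)
758 [ 429.9 -178.7   99.8] ((429.7970886230469, -179.75489807128906), (25.729761123657227, 9.439118385314941), 82.26876068115234)
```

View pics/w3.png

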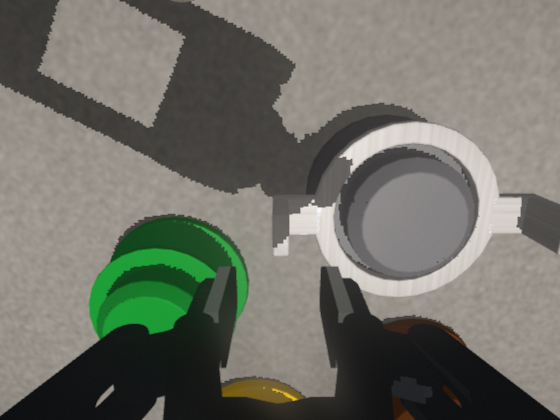

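The ring with its two tabs (near tab at pixel (285,225)) sits on the grey post. The brown, green and yellow posts have no ring, so they are the look-alikes. I'm descending on the near tab.

Emit:
drive_tool --pt "0 0 -20 0 0 0" --pt "0 0 -40 0 0 0" --pt "0 0 -50 0 0 0" --pt "0 0 -56 0 0 0" --pt "0 0 -56 0 0 0" --pt "0 0 -56 0 0 0" --pt "0 0 -56 0 0 0"

```text
clock: 6.3
position: [430.4, -179.7, 90.6]
tcp_rot: [3.14, 0.001, 1.436]
wrist_force: [0.2, -0.7, 0.2]
opening: 35.6
```

Emit:
drive_tool --pt "0 0 0 0 0 0" --pt "0 0 0 0 0 0" --pt "0 0 0 0 0 0" --pt "0 0 0 0 0 0" --pt "0 0 0 0 0 0" --pt "0 0 0 0 0 0" --pt "0 0 0 0 0 0" --pt "0 0 0 0 0 0" --hand 0 --grip_force 70

```text
clock: 7.1
position: [429.6, -179.5, 89.9]
tcp_rot: [3.141, 0.0, 1.436]
wrist_force: [-1.2, -0.5, 4.5]
opening: 0.2
```

```bash

python3 - <<'E'
from h import *
s,p=wrist(); save(p,"w4.png"); print(s["position"],s["wrist_force"],s["moment"])
W=cloud(p); c=(514,-189)
for T in tabs(W,c):
  if len(T): print(len(T),T.mean(0).round(1),cv2.minAreaRect(T[:,:2].astype(np.float32)))
p=imaging.grab_frame("top"); save(p,"t4.png",(280,150,480,320),4)
p=imaging.grab_frame("scene"); save(p,"s4.png",(150,120,350,260),4)
E
```

```text
[ 429.64980039 -179.48580058   89.93583586] [-1.23159563 -0.53165304  4.50119702] [-0.02787976  0.2105095   0.00384657]
568 [ 429.5 -169.4  100.6] ((429.67364501953125, -170.51124572753906), (7.575499057769775, 23.737241744995117), 82.28893280029297)
```

View pics/w4.png

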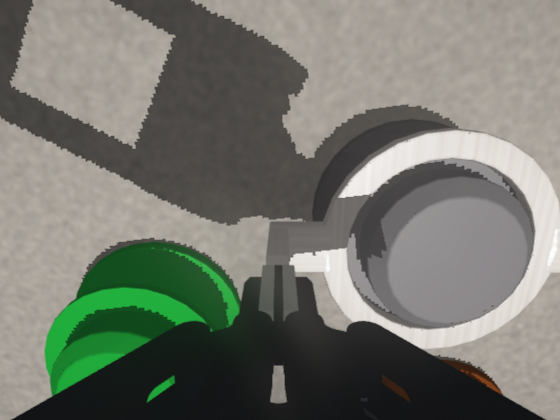

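View pics/s4.png

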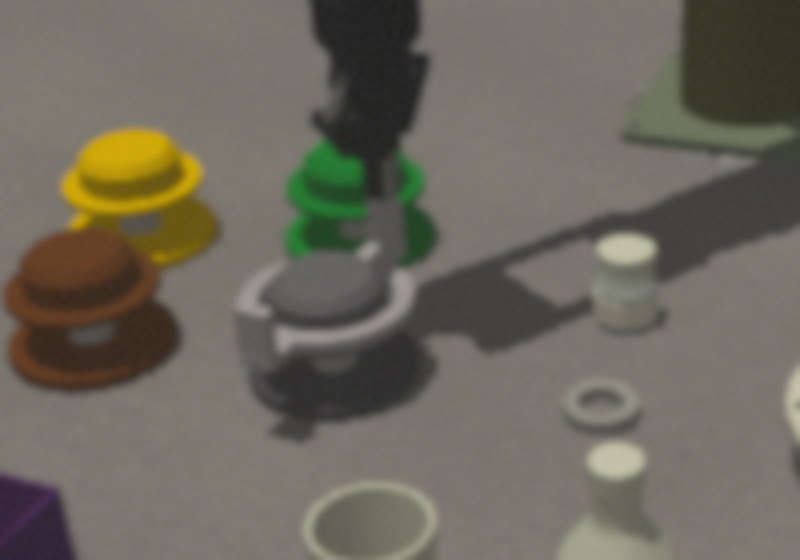

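View pics/t4.png

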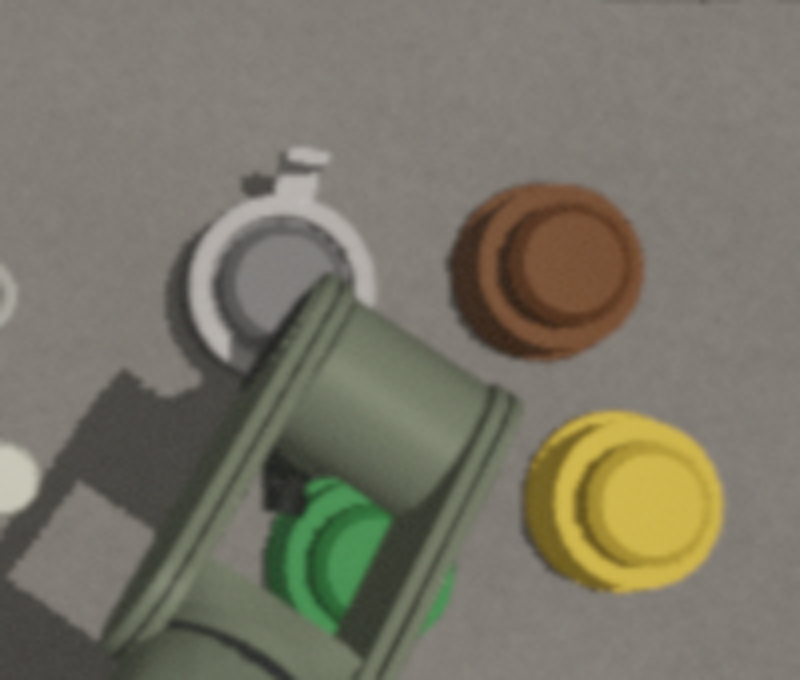

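```bash

python3 - <<'E'
import cv2
im=cv2.imread("pics/w4.png");cv2.imwrite("pics/w4c.png",cv2.resize(im[190:340,200:380],None,fx=4,fy=4,interpolation=2))
from h import *
s,p=wrist(); W=cloud(p)
for r in (230,240,250,260,266,272,280,290,300):
    print(r,[tuple(W[r,u].round(0).astype(int)) for u in range(258,306,6)])
E
```

```text
230 [(np.int64(413), np.int64(-192), np.int64(-1)), (np.int64(417), np.int64(-192), np.int64(0)), (np.int64(426), np.int64(-167), np.int64(68)), (np.int64(429), np.int64(-167), np.int64(69)), (np.int64(432), np.int64(-168), np.int64(69)), (np.int64(435), np.int64(-170), np.int64(65)), (np.int64(438), np.int64(-170), np.int64(64)), (np.int64(441), np.int64(-170), np.int64(66))]
240 [(np.int64(411), np.int64(-199), np.int64(-1)), (np.int64(416), np.int64(-199), np.int64(0)), (np.int64(426), np.int64(-167), np.int64(82)), (np.int64(429), np.int64(-167), np.int64(82)), (np.int64(432), np.int64(-168), np.int64(82)), (np.int64(434), np.int64(-175), np.int64(65)), (np.int64(437), np.int64(-175), np.int64(65)), (np.int64(440), np.int64(-176), np.int64(65))]
250 [(np.int64(410), np.int64(-207), np.int64(-1)), (np.int64(415), np.int64(-207), np.int64(-1)), (np.int64(427), np.int64(-167), np.int64(94)), (np.int64(429), np.int64(-167), np.int64(94)), (np.int64(432), np.int64(-167), np.int64(94)), (np.int64(434), np.int64(-169), np.int64(91)), (np.int64(437), np.int64(-181), np.int64(65)), (np.in
[... 1660 characters left out ...]
(-169), np.int64(124)), (np.int64(427), np.int64(-169), np.int64(124)), (np.int64(429), np.int64(-170), np.int64(123)), (np.int64(431), np.int64(-170), np.int64(124)), (np.int64(433), np.int64(-170), np.int64(125)), (np.int64(435), np.int64(-171), np.int64(124)), (np.int64(438), np.int64(-175), np.int64(118))]
300 [(np.int64(422), np.int64(-173), np.int64(124)), (np.int64(425), np.int64(-169), np.int64(131)), (np.int64(427), np.int64(-170), np.int64(130)), (np.int64(429), np.int64(-170), np.int64(131)), (np.int64(431), np.int64(-170), np.int64(131)), (np.int64(433), np.int64(-170), np.int64(132)), (np.int64(435), np.int64(-171), np.int64(131)), (np.int64(437), np.int64(-175), np.int64(123))]
```

View pics/w4c.png

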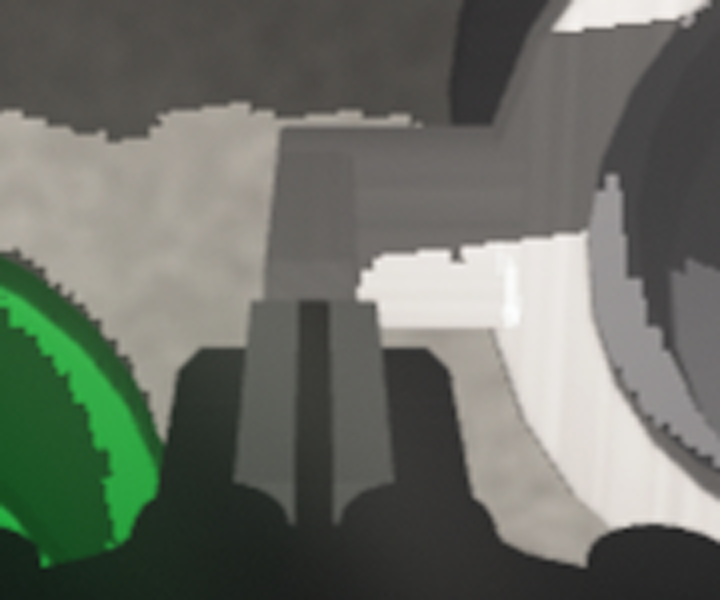

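Emit:
drive_tool --pt "0 0 20 0 0 0" --pt "0 0 40 0 0 0" --pt "0 0 56 0 0 0" --pt "0 0 56 0 0 0" --pt "0 0 56 0 0 0"

```text
clock: 7.8
position: [429.1, -178.9, 144.9]
tcp_rot: [-3.141, -0.001, 1.436]
wrist_force: [0.1, 0.7, -0.5]
opening: 0.2
```

```bash

python3 - <<'E'
from h import *
s,p=wrist(); print(s["position"],s["wrist_force"],s["opening"])
save(p,"w5.png")
W=cloud(p); m=(np.hypot(W[...,0]-s["position"][0],W[...,1]-s["position"][1])<25)&(W[...,2]>108)
Q=W[m]; print("wrist finger z min",np.percentile(Q[:,2],[0,1,5,20]).round(1),len(Q))
p=imaging.grab_frame("scene"); save(p,"s5.png",(150,80,350,220),4)
W=cloud(p); m=(np.hypot(W[...,0]-s["position"][0],W[...,1]-s["position"][1])<25)&(W[...,2]>108)
Q=W[m]; print("scene finger",np.percentile(Q[:,2],[0,1,5,20]).round(1),len(Q), Q[Q[:,2]<np.percentile(Q[:,2],10)].mean(0))
E
```

```text
[ 429.13821479 -178.86182644  144.86563847] [ 0.05457577  0.71946598 -0.53455236] 0.23312235171378595
wrist finger z min [158.2 163.  172.4 197.8] 19201
scene finger [154.3 157.3 166.  187.6] 447 [ 437.50713429 -175.32032671  164.65476331]
```

View pics/s5.png

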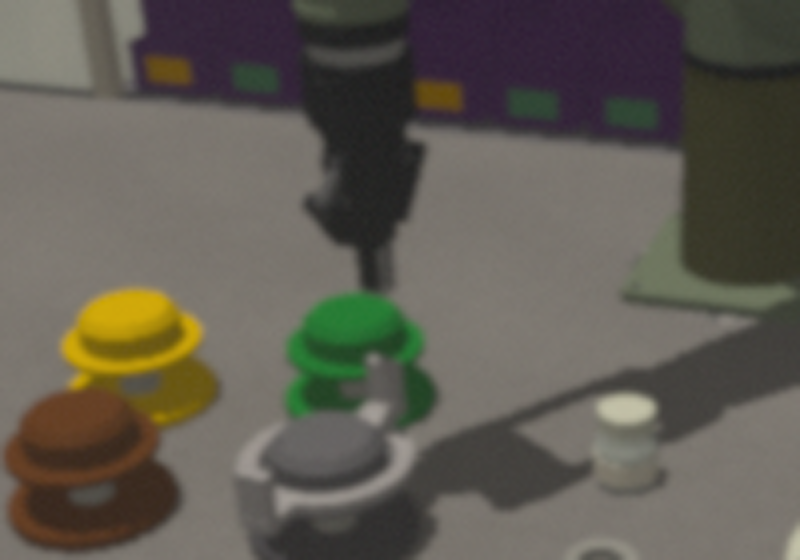

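View pics/w5.png

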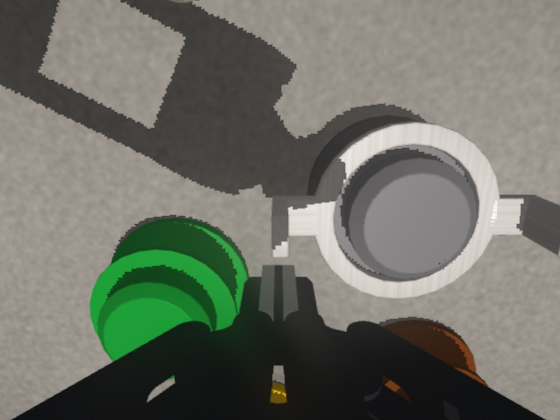

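Both cameras put the closed fingertips about 12 mm above the reported TCP, when they should be 19 mm below it. The tips therefore closed above the tab. The ring has not moved. I'll correct heights by about -31 mm and check as I go.

Emit:
drive_tool --pt "1 0 0 0 0 0" --pt "1 0 0 0 0 0" --pt "1 0 0 0 0 0" --pt "1 0 0 0 0 0" --pt "1 0 -20 0 0 0" --pt "1 0 -40 0 0 0" --pt "1 0 -55 0 0 0" --pt "1 0 -65 0 0 0" --pt "1 0 -70 0 0 0" --pt "1 0 -70 0 0 0" --pt "1 0 -70 0 0 0" --hand 36

```text
clock: 9.0
position: [431.1, -179.6, 76.3]
tcp_rot: [3.14, 0.0, 1.436]
wrist_force: [0.0, 0.4, 1.2]
opening: 35.7
```

```bash

python3 - <<'E'
from h import *
s,p=wrist(); print(s["position"],s["wrist_force"],s["opening"])
save(p,"w6.png",(160,160,440,370),2.8)
E
```

```text
[ 431.14520648 -179.56085398   76.26732772] [0.01225558 0.38957371 1.17043289] 35.661393217087415
```

View pics/w6.png

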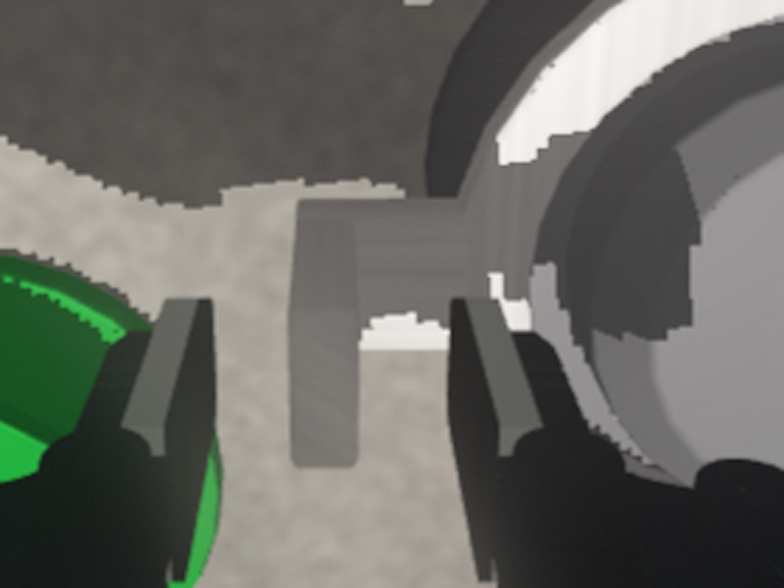

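Emit:
drive_tool --pt "0 0 -8 0 0 0" --pt "0 0 -15 0 0 0" --pt "0 0 -15 0 0 0" --pt "0 0 -15 0 0 0"

```text
clock: 9.45
position: [430.2, -179.0, 60.2]
tcp_rot: [-3.141, -0.0, 1.436]
wrist_force: [-0.6, -0.1, -0.7]
opening: 35.7
```

Emit:
drive_tool --pt "0 0 0 0 0 0" --pt "0 0 0 0 0 0" --pt "0 0 0 0 0 0" --pt "0 0 0 0 0 0" --pt "0 0 0 0 0 0" --pt "0 0 0 0 0 0" --pt "0 0 0 0 0 0" --hand 0 --grip_force 70

```text
clock: 10.15
position: [430.8, -179.3, 61.0]
tcp_rot: [3.141, 0.0, 1.436]
wrist_force: [-0.5, 1.8, 4.9]
opening: 9.1
```

Gripped: the opening reads 9.1 mm on the 10 mm tab. Lifting.

Emit:
drive_tool --pt "0 0 5 0 0 0" --pt "0 0 15 0 0 0" --pt "0 0 30 0 0 0" --pt "0 0 45 0 0 0" --pt "0 0 60 0 0 0" --pt "0 0 75 0 0 0" --pt "0 0 90 0 0 0" --pt "0 0 100 0 0 0" --pt "0 0 100 0 0 0" --pt "0 0 100 0 0 0" --pt "0 0 100 0 0 0"

```text
clock: 11.25
position: [429.8, -178.8, 159.7]
tcp_rot: [-3.14, -0.001, 1.436]
wrist_force: [-0.8, 0.6, -2.3]
opening: 8.9
```

```bash

python3 - <<'E'
from h import *
s,p=wrist(); print(s["position"],s["wrist_force"],s["opening"],s["joint_positions"].round(2))
save(p,"w7.png")
W=cloud(p); c=s["position"]
m=(abs(W[...,2]-163)<12)&(p["pixels"].min(-1)>90)&(W[...,0]>c[0]+15); P=W[m]
A=np.c_[P[:,:2],np.ones(len(P))]; q=np.linalg.lstsq(A,P[:,2],rcond=None)[0]; 
for _ in range(5):
    k=abs(A@q-P[:,2])<2.5; q=np.linalg.lstsq(A[k],P[k,2],rcond=None)[0]
print(k.sum(),len(P),"slopes",q[:2], "z at 514,-190",q@[514,-190,1])
E
```

```text
[ 429.83991594 -178.77100978  159.68745591] [-0.75373383  0.55424784 -2.33026477] 8.919018368867196 [-0.58  0.04  1.87 -0.    1.24 -0.45]
13987 14835 slopes [-0.00378451  0.00089173] z at 514,-190 163.5077753702937
```

View pics/w7.png

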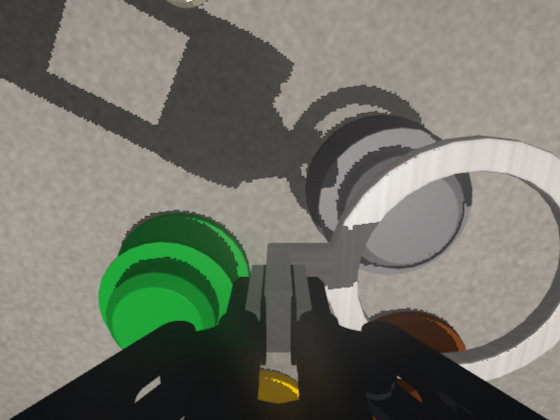

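Emit:
drive_tool --pt "-1 20 0 0 0 0" --pt "-2 55 0 0 0 0" --pt "-3 95 0 0 0 0" --pt "-5 135 0 0 0 0" --pt "-6 175 0 0 0 0" --pt "-8 215 0 0 0 0" --pt "-9 255 0 0 0 0" --pt "-10 295 0 0 0 0" --pt "-12 335 0 0 0 0" --pt "-13 375 0 0 0 0" --pt "-14 410 0 0 0 0" --pt "-15 427 0 0 0 0" --pt "-15 427 0 0 0 0" --pt "-15 427 0 0 0 0" --pt "-15 427 0 0 0 0" --pt "-15 427 0 0 0 0" --pt "-15 427 0 0 0 0"

```text
clock: 13.0
position: [415.8, 246.9, 160.7]
tcp_rot: [-3.142, 0.0, 1.434]
wrist_force: [-0.9, 0.5, -1.7]
opening: 8.8
```

```bash

python3 - <<'E'
from h import *
s,p=wrist(); print(s["position"],s["tcp_rot"],s["wrist_force"],s["opening"],s["joint_positions"].round(2))
save(p,"w8.png")
p=imaging.grab_frame("top"); save(p,"t8.png",(100,130,300,280),4)
p=imaging.grab_frame("scene"); save(p,"s8.png",(300,120,500,270),4)
E
```

```text
[415.75939977 246.93537253 160.6539723 ] [-3.14156691e+00  1.26610910e-04  1.43428629e+00] [-0.92154802  0.49616593 -1.72467431] 8.81876453706169 [ 0.36  0.07  1.82 -0.    1.24  0.49]
```

View pics/w8.png

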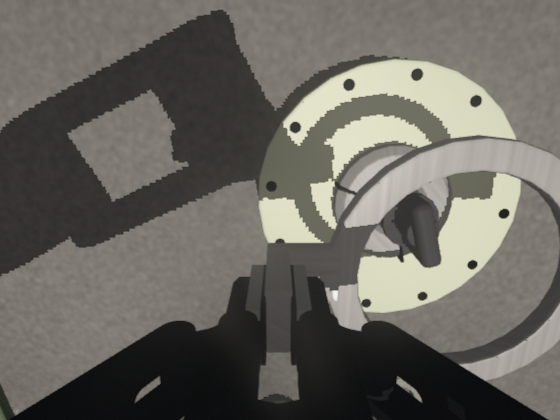

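View pics/t8.png

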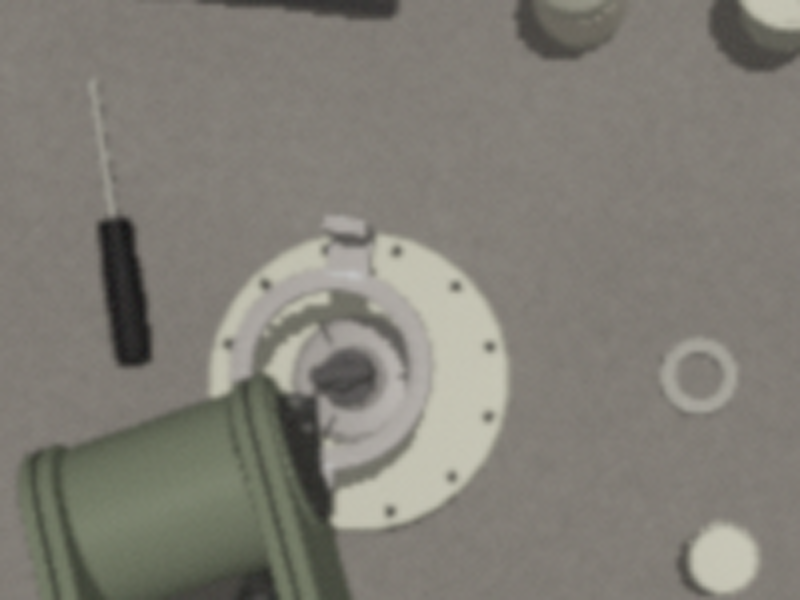

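View pics/s8.png

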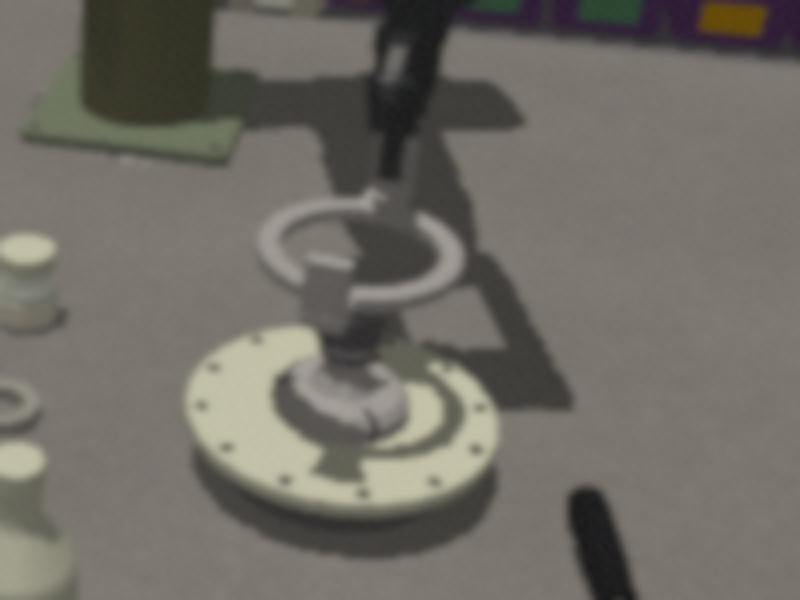

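```bash

cat >> h.py <<'E'
def ringcirc(p,zt,c0,r_in=48,r_out=62):
    # fit centre with fixed radii from boundary of ring-top mask
    W=cloud(p); m=(abs(W[...,2]-zt)<3.5)&(np.hypot(W[...,0]-c0[0],W[...,1]-c0[1])<72)&(np.hypot(W[...,0]-c0[0],W[...,1]-c0[1])>38)
    P=W[m][:,:2]
    def f(q):
        r=np.hypot(P[:,0]-q[0],P[:,1]-q[1]); return np.maximum(0,r-r_out)+np.maximum(0,r_in-r)
    return least_squares(f,c0,loss="soft_l1",f_scale=1).x,len(P)
def wings(p,c=(499,237)):
    W=cloud(p); z=W[...,2]; r=np.hypot(W[...,0]-c[0],W[...,1]-c[1])
    Q=W[(z>118)&(z<128)&(r<28)][:,:2]
    if len(Q)<10: return None
    e,v=np.linalg.eigh(np.cov(Q.T)); return Q.mean(0).round(1),cv2.minAreaRect(Q.astype(np.float32)),np.degrees(np.arctan2(v[1,1],v[0,1])).round(1),len(Q)
E
python3 - <<'E'
from h import *
s,p=wrist(); print("wrist ring",ringcirc(p,164,(499,236)), "plate",plate(p,(498,237))); print(wings(p))
p=imaging.grab_frame("top"); print("top ring",ringcirc(p,164,(499,236)),"plate",plate(p,(499,238)));print(wings(p))
W=cloud(p); m=(abs(W[...,2]-199)<6)&(W[...,0]>560)&(W[...,0]<610)&(abs(W[...,1]-230)<40);print("top far tab",W[m].mean(0),m.sum())
p=imaging.grab_frame("scene"); print("scene ring",ringcirc(p,162,(502,236)))
E
```

```text
wrist ring (array([495.05672027, 235.49395517]), 15336) plate [496.68692723 238.02406414  97.95280597]
(array([496.4, 238.1]), ((497.34393310546875, 236.73239135742188), (12.329803466796875, 39.40559387207031), 8.832425117492676), np.float64(98.4), 1346)
top ring (array([500.71944465, 236.96163366]), 491) plate [499.13439906 236.41620179  97.43413163]
(array([499. , 238.3]), ((499.11248779296875, 238.82156372070312), (14.089756965637207, 38.166133880615234), 14.409947395324707), np.float64(99.6), 71)
top far tab [581.53712868 226.54420513 200.50451059] 49
scene ring (array([501.14614889, 236.45035054]), 450)
```

Emit:
drive_tool --pt "0 1.2 -15 0 0 0" --pt "0 1.2 -35 0 0 0" --pt "0 1.2 -55 0 0 0" --pt "0 1.2 -75 0 0 0" --pt "0 1.2 -88 0 0 0" --pt "0 1.2 -94 0 0 0" --pt "0 1.2 -94 0 0 0" --pt "0 1.2 -94 0 0 0" --pt "0 1.2 -94 0 0 0"

```text
clock: 14.2
position: [416.6, 249.4, 67.8]
tcp_rot: [3.14, -0.001, 1.436]
wrist_force: [-0.0, 0.5, -1.0]
opening: 8.9
```

```bash

python3 - <<'E'
from h import *
s,p=wrist(); print(s["position"],s["wrist_force"],s["opening"])
save(p,"w9.png")
p=imaging.grab_frame("top"); save(p,"t9.png",(130,170,250,270),6)
E
```

```text
[416.63560836 249.38003404  67.78498444] [-0.00176687  0.462857   -1.01891049] 8.871521636524866
```

View pics/w9.png

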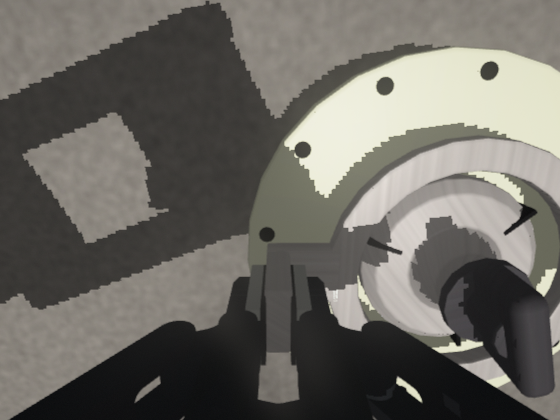

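View pics/t9.png

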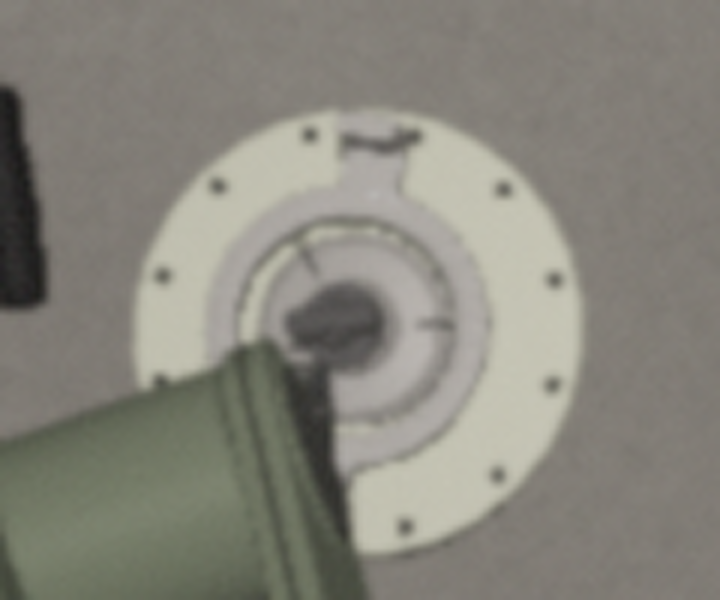

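Emit:
drive_tool --pt "0 0 -4 0 0 0" --pt "0 0 -8 0 0 0" --pt "0 0 -11 0 0 0" --pt "0 0 -13 0 0 0" --pt "0 0 -15 0 0 0" --pt "0 0 -16 0 0 0" --pt "0 0 -16 0 0 0"

```text
clock: 15.0
position: [415.5, 249.0, 50.5]
tcp_rot: [-3.141, 0.0, 1.436]
wrist_force: [0.4, 0.5, -1.8]
opening: 8.6
```

Emit:
drive_tool --pt "0 0 -1 0 0 0" --pt "0 0 -2 0 0 0" --pt "0 0 -2 0 0 0"

```text
clock: 15.3
position: [415.8, 249.1, 50.0]
tcp_rot: [3.141, 0.0, 1.436]
wrist_force: [-4.0, -1.2, 7.1]
opening: 8.8
```

Emit:
drive_tool --pt "0 0 -2 0 0 0" --pt "0 0 -2 0 0 0" --pt "0 0 -2 0 0 0" --pt "0 0 -2 0 0 0" --pt "0 0 -2 0 0 0" --pt "0 0 0 0 0 0" --hand 30

```text
clock: 15.9
position: [415.3, 248.9, 48.5]
tcp_rot: [-3.141, 0.0, 1.436]
wrist_force: [-0.5, -0.8, 0.1]
opening: 30.1
```

```bash

python3 - <<'E'
from h import *
s,p=wrist(); print(s["position"],s["wrist_force"],s["opening"])
save(p,"w10.png")
E
```

```text
[415.33040868 248.86835799  48.4519553 ] [-0.47571309 -0.84217215  0.0600186 ] 30.135256674056073
```

View pics/w10.png

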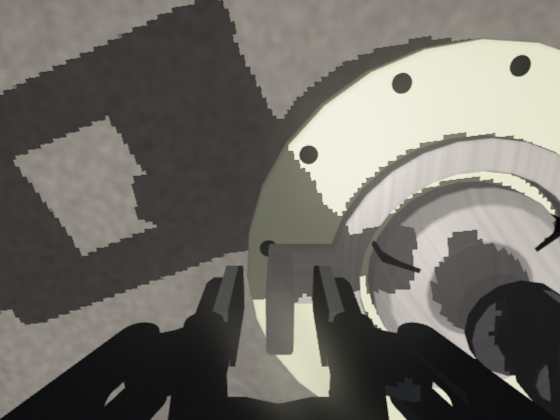

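Emit:
drive_tool --pt "0 0 10 0 0 0" --pt "0 0 30 0 0 0" --pt "0 0 60 0 0 0" --pt "0 0 90 0 0 0" --pt "0 0 110 0 0 0" --pt "20 -3 120 0 0 0.1" --pt "50 -7 120 0 0 0.2" --pt "75 -10 120 0 0 0.28" --pt "83 -11.4 120 0 0 0.28" --pt "83 -11.4 120 0 0 0.28" --pt "83 -11.4 120 0 0 0.28" --pt "83 -11.4 120 0 0 0.28" --hand 36

```text
clock: 17.15
position: [497.2, 237.7, 168.4]
tcp_rot: [-3.14, 0.0, 1.716]
wrist_force: [-0.3, -0.2, -1.4]
opening: 36.3
```

```bash

python3 - <<'E'
from h import *
s,p=wrist(); print(s["position"],s["tcp_rot"],s["wrist_force"],s["moment"],s["joint_positions"].round(2))
save(p,"w11.png"); print(wings(p))
p=imaging.grab_frame("top"); save(p,"t11.png",(130,170,250,270),6)
print(plate(p),ringcirc(p,55,(499,238)))
p=imaging.grab_frame("scene"); save(p,"s11.png",(300,120,500,270),4)
E
```

```text
[497.22544019 237.72295643 168.42557389] [-3.14020765e+00  8.82854864e-06  1.71582521e+00] [-0.27821168 -0.18857243 -1.42584168] [-0.05820178 -0.04821654 -0.02265885] [0.29 0.21 1.66 0.   1.28 0.14]
(array([497.4, 237.9]), ((497.6814880371094, 236.80960083007812), (11.941040992736816, 38.91411590576172), 7.992362022399902), np.float64(98.4), 1237)
[498.98972822 238.16524279  98.70453181] (array([501.05445604, 241.950938  ]), 330)
```

View pics/w11.png

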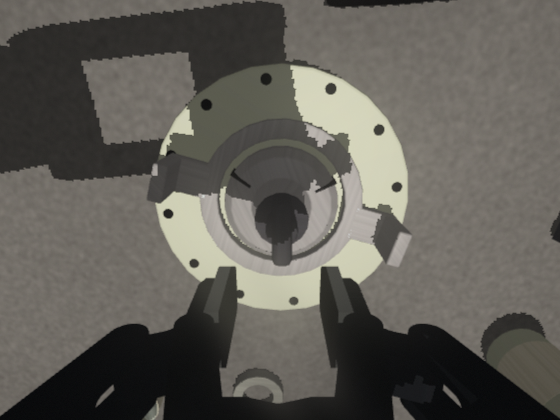

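View pics/s11.png

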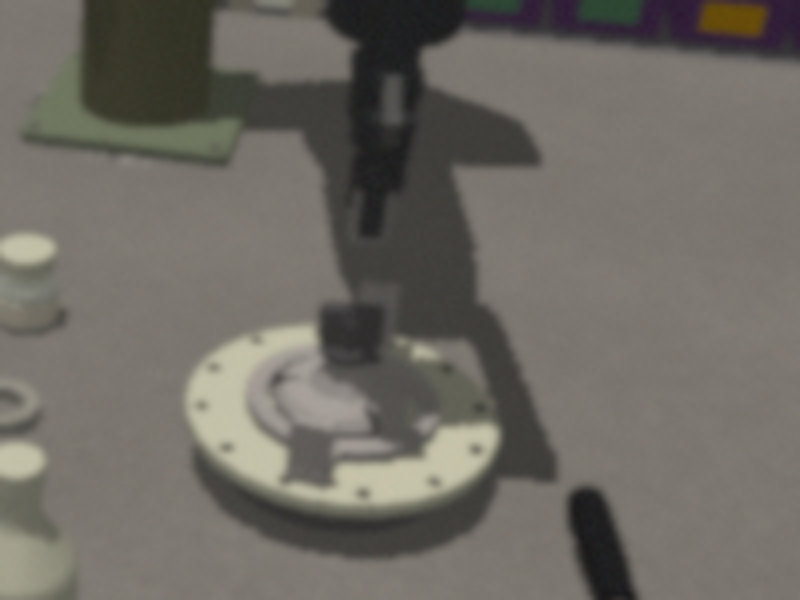

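Emit:
drive_tool --pt "0.5 -0.3 -20 0 0 0" --pt "0.5 -0.3 -40 0 0 0" --pt "0.5 -0.3 -60 0 0 0" --pt "0.5 -0.3 -74 0 0 0" --pt "0.5 -0.3 -81 0 0 0" --pt "0.5 -0.3 -81 0 0 0" --pt "0.5 -0.3 -81 0 0 0" --pt "0.5 -0.3 -81 0 0 0"

```text
clock: 18.1
position: [500.1, 237.6, 88.9]
tcp_rot: [3.139, -0.0, 1.716]
wrist_force: [0.2, 0.4, 0.1]
opening: 35.8
```

Emit:
drive_tool --pt "0 0 0 0 0 0" --pt "0 0 0 0 0 0" --pt "0 0 0 0 0 0" --pt "0 0 0 0 0 0" --pt "0 0 0 0 0 0" --pt "0 0 0 0 0 0" --pt "0 0 0 0 0 0" --hand 0 --grip_force 60

```text
clock: 18.8
position: [499.4, 237.4, 89.0]
tcp_rot: [3.141, -0.0, 1.716]
wrist_force: [-3.2, 0.4, 5.9]
opening: 17.6
```

```bash

python3 - <<'E'
from h import *
s,p=wrist(); print(s["position"],s["tcp_rot"],s["wrist_force"],s["moment"],s["joint_positions"].round(2),s["opening"])
save(p,"w12.png")
E
```

```text
[499.35186405 237.43017955  88.96235174] [ 3.14086268e+00 -1.70834916e-04  1.71583282e+00] [-3.16059684  0.37292166  5.88765362] [-0.10855434  0.48220668 -0.01103987] [0.29 0.3  1.71 0.   1.12 0.14] 17.585842232896656
```

View pics/w12.png

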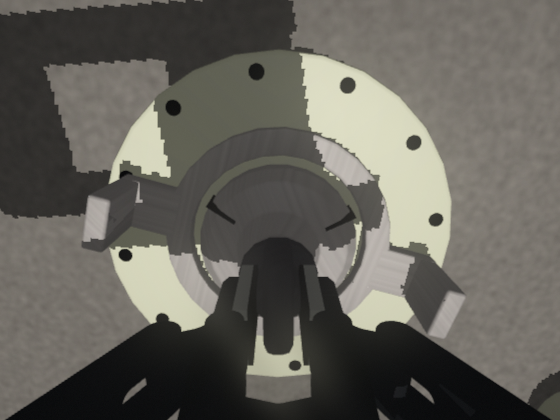

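Emit:
drive_tool --pt "0 0 0 0 0 0" --pt "0 0 0 0 0 0"

```text
clock: 19.05
position: [499.3, 237.4, 89.0]
tcp_rot: [3.141, -0.0, 1.716]
wrist_force: [-2.5, -1.1, 5.5]
opening: 17.0
```

```bash

python3 - <<'E'
from h import *
s,p=wrist(); print(s["position"],s["wrist_force"],s["moment"],s["opening"])
W=cloud(p)
for r in (245,255,262,266,270,280,290,300,320,340,350):
    print(r,[tuple(int(a) for a in W[r,u].round(0)) for u in (236,244,252,260,268,279,290,298,306,314,322)])
E
```

```text
[499.33394717 237.42314197  88.95641455] [-2.53328705 -1.06314782  5.52194383] [-0.11275944  0.44507516  0.0588654 ] 17.005827827335512
245 [(476, 237, 64), (480, 240, 70), (484, 243, 75), (488, 251, 92), (491, 255, 102), (496, 256, 103), (501, 253, 93), (505, 253, 91), (486, 314, 241), (516, 243, 66), (520, 243, 64)]
255 [(476, 231, 64), (481, 244, 90), (485, 246, 93), (489, 246, 93), (491, 255, 111), (495, 256, 113), (500, 255, 109), (505, 248, 93), (509, 249, 93), (516, 239, 68), (521, 237, 63)]
262 [(477, 226, 63), (482, 242, 93), (485, 243, 94), (489, 243, 93), (491, 255, 118), (495, 256, 119), (500, 255, 116), (506, 245, 93), (509, 246, 94), (517, 234, 66), (522, 233, 63)]
266 [(477, 224, 62), (482, 245, 103), (486, 245, 103), (489, 241, 94), (492, 255, 121), (496, 255, 121), (500, 255, 118), (506, 243, 93), (508, 249, 104), (511, 249, 103), (523, 231, 63)]
270 [(477, 221, 62), (483, 245, 107), (486, 246, 107), (489, 241, 97), (492, 253, 121), (496, 254, 121), (500, 255, 121), (506, 244, 99), (508, 249, 107), (511, 249, 107), (523, 228, 63)]
280 [(480, 241, 109), (484, 246, 116
[... 408 characters left out ...]
, 237, 114), (493, 242, 123), (497, 242, 122), (502, 242, 121), (505, 240, 115), (506, 249, 131), (509, 249, 130), (513, 246, 124)]
320 [(483, 246, 143), (486, 241, 136), (488, 240, 133), (495, 187, 54), (495, 233, 122), (499, 235, 123), (503, 234, 121), (517, 190, 54), (506, 245, 136), (507, 249, 143), (510, 250, 143)]
340 [(484, 246, 153), (487, 241, 145), (489, 233, 135), (497, 165, 44), (496, 224, 121), (500, 225, 122), (505, 224, 119), (521, 169, 44), (508, 237, 136), (506, 249, 153), (508, 250, 154)]
350 [(485, 247, 157), (487, 237, 145), (490, 230, 136), (498, 158, 45), (497, 219, 121), (501, 221, 123), (517, 161, 45), (522, 162, 45), (508, 232, 135), (506, 249, 157), (508, 250, 157)]
```

Emit:
drive_tool --pt "0 0 2 0 0 0" --pt "0 0 4 0 0 0" --pt "0 0 4 0 0 0" --pt "0 0 4 0 0 0"

```text
clock: 19.5
position: [499.2, 237.4, 89.2]
tcp_rot: [3.141, -0.001, 1.715]
wrist_force: [6.6, 1.5, -14.9]
opening: 17.1
```

```bash

python3 - <<'E'
from h import *
s,p=wrist(); print(s["position"],s["wrist_force"],s["moment"],s["opening"])
save(p,"w13.png",(180,200,380,360),4)
E
```

```text
[499.2206317  237.37352416  89.2303833 ] [  6.64837069   1.49948324 -14.90254374] [ 4.93969491e-01 -1.13824599e+00 -9.21166777e-04] 17.11090128076495
```

View pics/w13.png

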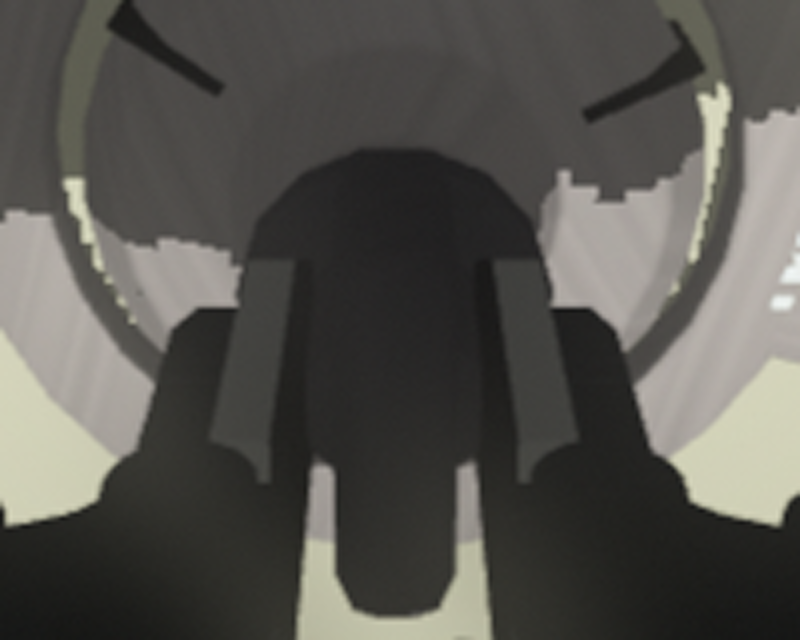

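```bash

python3 - <<'E'
import cv2,numpy as np
a=cv2.imread("pics/w11.png")[180:280,220:350]; b=cv2.imread("pics/w9.png")[220:400,420:560]
f=lambda i:np.clip(cv2.resize(i,(400,400),interpolation=2).astype(float)*2.5,0,255).astype('uint8')
cv2.imwrite("pics/x.png",np.hstack([f(a),f(b)]))
c=cv2.imread("pics/w13.png");cv2.imwrite("pics/x2.png",np.clip(c.astype(float)*3.5,0,255).astype('uint8'))
E
```

```text
(no output)
```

View pics/x.png

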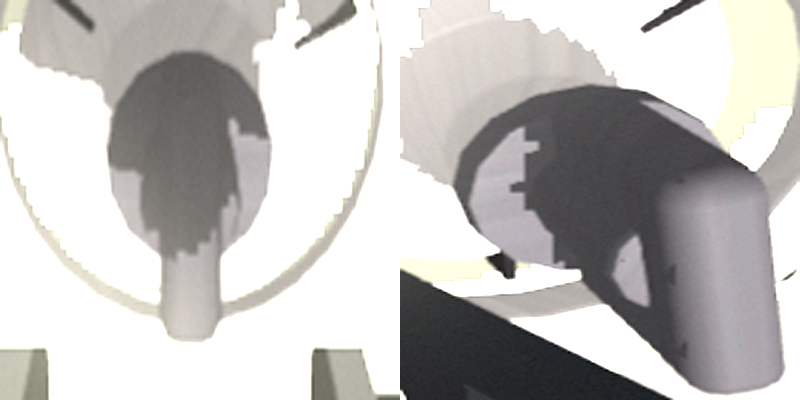

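View pics/x2.png

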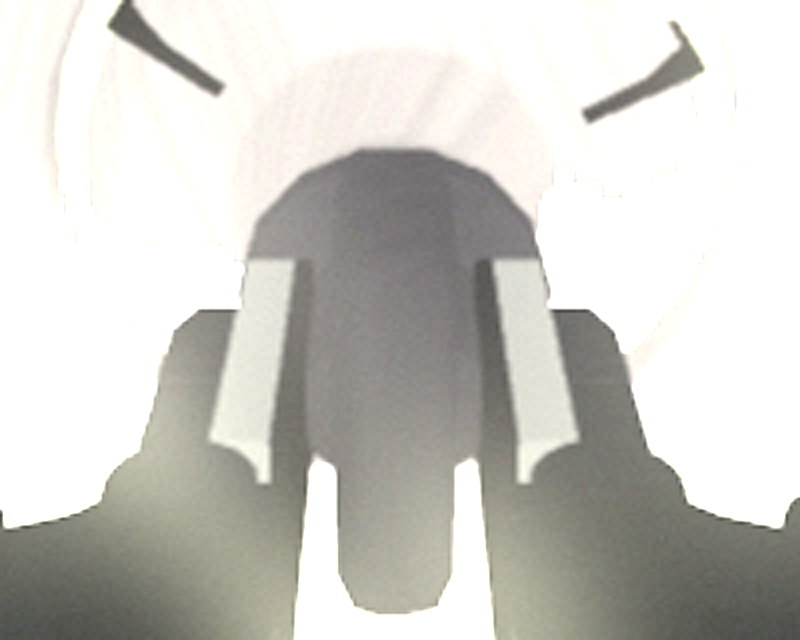

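The enlarged view shows a round boss about 17 mm across at the foot of the wings, reaching up to z≈115. The jaws are holding that boss and not the 12 mm bar. I'll regrip higher, on the bar itself.

Emit:
drive_tool --pt "0 0 -3 0 0 0" --pt "0 0 -3 0 0 0" --pt "0 0 -3 0 0 0" --pt "0 0 5 0 0 0" --pt "0 0 12 0 0 0" --pt "0 0 13 0 0 0" --pt "0 0 13 0 0 0" --pt "0 0 13 0 0 0" --hand 32

```text
clock: 20.35
position: [499.1, 237.2, 104.8]
tcp_rot: [3.141, -0.0, 1.716]
wrist_force: [-1.3, 0.6, 0.6]
opening: 31.9
```

Emit:
drive_tool --pt "0 0 0 0 0 0" --pt "0 0 0 0 0 0" --pt "0 0 0 0 0 0" --pt "0 0 0 0 0 0" --pt "0 0 0 0 0 0" --pt "0 0 0 0 0 0" --pt "0 0 0 0 0 0" --hand 0 --grip_force 60

```text
clock: 21.05
position: [499.3, 237.3, 105.0]
tcp_rot: [3.141, -0.0, 1.716]
wrist_force: [-0.8, -1.1, 5.1]
opening: 9.8
```

```bash

python3 - <<'E'
from h import *
s,p=wrist(); print(s["position"],s["tcp_rot"],s["wrist_force"],s["moment"],s["opening"])
save(p,"w14.png",(180,200,380,360),4)
E
```

```text
[499.34633095 237.31083126 105.01379003] [ 3.14104954e+00 -2.20717745e-05  1.71582943e+00] [-0.75279469 -1.11854411  5.12066957] [-0.15782698  0.09185847  0.02279249] 9.782299564452668
```

View pics/w14.png

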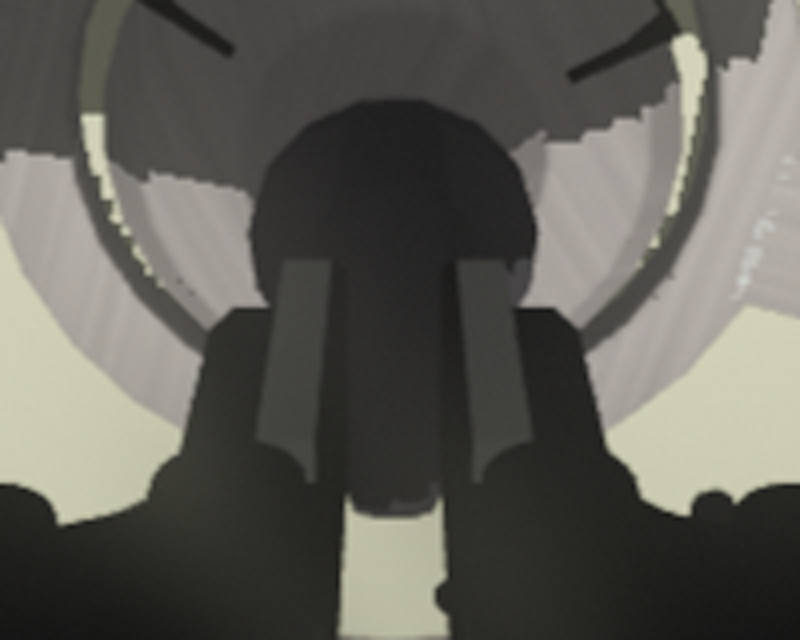

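Emit:
drive_tool --pt "0 0 0 0 0 -0.1" --pt "0 0 0 0 0 -0.2" --pt "0 0 0 0 0 -0.3" --pt "0 0 0 0 0 -0.4" --pt "0 0 0 0 0 -0.5" --pt "0 0 0 0 0 -0.5" --grip_force 80

```text
clock: 21.7
position: [499.3, 237.3, 105.1]
tcp_rot: [3.141, -0.0, 1.214]
wrist_force: [-1.2, 0.1, 5.9]
opening: 8.7
```

```bash

python3 - <<'E'
from h import *
s,p=wrist(); print(s["position"],s["tcp_rot"],s["wrist_force"],s["moment"],s["opening"],s["joint_positions"].round(2))
save(p,"w15.png",(180,200,380,360),4)
E
```

```text
[499.29135558 237.31730536 105.08357496] [ 3.14123948e+00 -2.95963715e-04  1.21384858e+00] [-1.18742839  0.06728112  5.88760867] [-0.06523364  0.12928347 -0.11584719] 8.674480663771668 [0.29 0.28 1.7  0.   1.15 0.64]
```

View pics/w15.png

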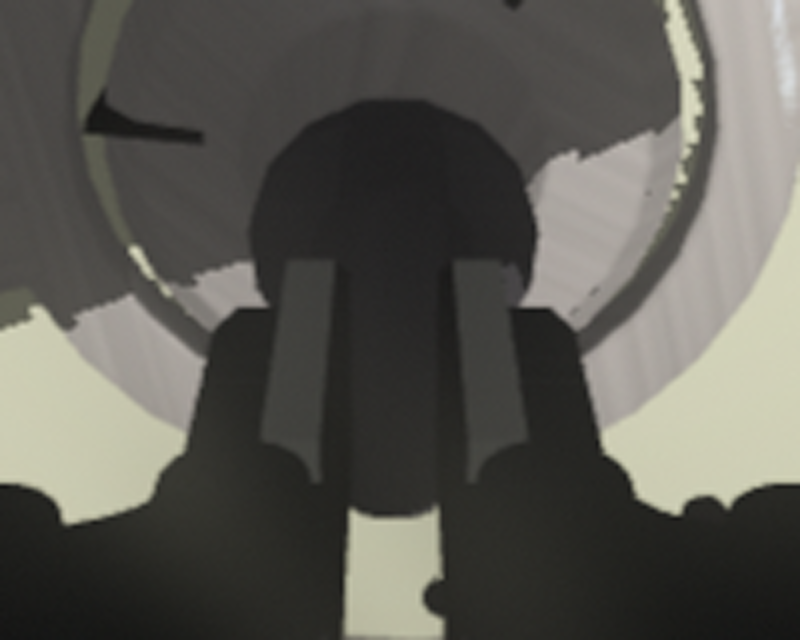

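Emit:
drive_tool --pt "0 0 0 0 0 -0.12" --pt "0 0 0 0 0 -0.24" --pt "0 0 0 0 0 -0.36" --pt "0 0 0 0 0 -0.48" --pt "0 0 0 0 0 -0.6" --pt "0 0 0 0 0 -0.6"

```text
clock: 22.35
position: [499.3, 237.3, 105.1]
tcp_rot: [3.14, -0.0, 0.619]
wrist_force: [-0.7, -0.7, 6.0]
opening: 9.1
```

```bash
python3 -c "
from h import *
s=monitor.read_state();print(s['tcp_rot'],s['moment'],s['opening'],s['joint_positions'].round(2))"
```

```text
[ 3.14024475e+00 -5.89833860e-05  6.19441121e-01] [-0.02884124  0.21137596  1.59562995] 9.084878373536379 [ 0.29  0.28  1.7  -0.    1.15  1.24]
```

Emit:
drive_tool --pt "0 0 0 0 0 -0.12" --pt "0 0 0 0 0 -0.24" --pt "0 0 0 0 0 -0.36" --pt "0 0 0 0 0 -0.48" --pt "0 0 0 0 0 -0.6" --pt "0 0 0 0 0 -0.6"

```text
clock: 22.95
position: [499.3, 237.2, 105.5]
tcp_rot: [3.133, -0.004, 0.05]
wrist_force: [-0.6, -0.7, 6.5]
opening: 9.5
```

```bash
python3 -c "
from h import *
s=monitor.read_state();print(s['tcp_rot'],s['moment'],s['opening'],s['joint_positions'].round(2))"
```

```text
[ 3.13324528 -0.00360495  0.0495992 ] [0.04631694 0.16634205 9.77742569] 9.482594442444453 [ 0.29  0.28  1.7  -0.01  1.15  1.82]
```

```bash

python3 - <<'E'
from h import *
s,p=wrist(); print(s["tcp_rot"],s["moment"],s["opening"])
save(p,"w16.png",(180,200,380,360),4); save(p,"w16f.png")
E
```

```text
[ 3.13324528 -0.00360495  0.0495992 ] [0.04631694 0.16634205 9.77742569] 9.482594442444453
```

View pics/w16.png

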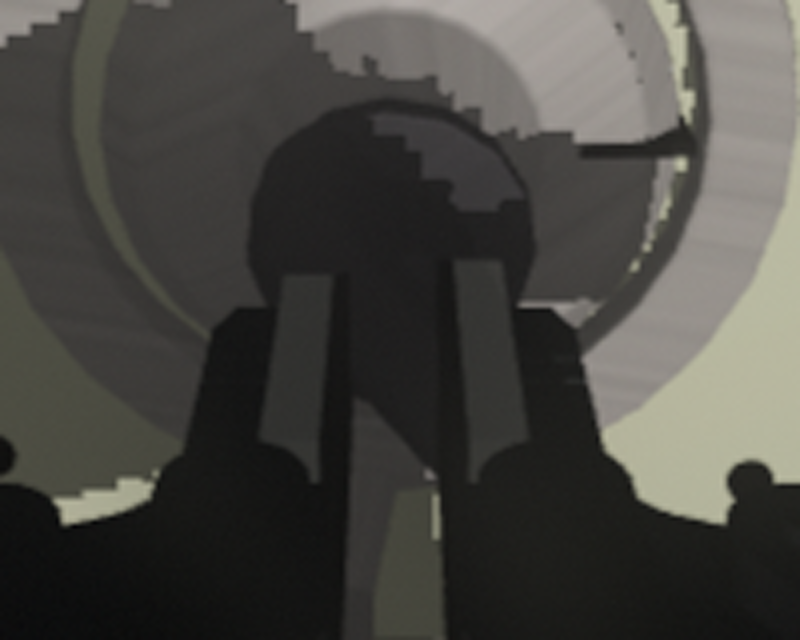

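```bash

python3 - <<'E'
from h import *
s,p=wrist(); W=cloud(p)
for r in range(266,345,6):
    print(r,[tuple(int(a) for a in W[r,u].round(0)) for u in range(262,296,4)])
Z=W[...,2]; m=(Z>119)&(Z<125)&(np.hypot(W[...,0]-499,W[...,1]-237.3)<24); Q=W[m][:,:2]
print(m.sum(),cv2.minAreaRect(Q.astype(np.float32)))
p=imaging.grab_frame("top"); print(wings(p)); save(p,"t16.png",(140,180,240,260),7)
E
```

```text
266 [(509, 243, 122), (509, 242, 121), (509, 240, 121), (508, 238, 120), (507, 237, 118), (506, 235, 114), (506, 233, 114), (509, 232, 119), (509, 230, 120)]
272 [(509, 243, 126), (509, 242, 126), (506, 240, 121), (506, 238, 121), (506, 237, 120), (505, 235, 118), (503, 233, 114), (509, 232, 125), (509, 231, 126)]
278 [(508, 243, 130), (507, 242, 128), (504, 240, 122), (505, 238, 123), (503, 237, 121), (504, 235, 121), (503, 233, 119), (509, 232, 130), (509, 231, 130)]
284 [(508, 243, 135), (504, 241, 128), (501, 240, 122), (501, 238, 122), (501, 236, 122), (501, 235, 121), (501, 233, 121), (509, 233, 136), (509, 231, 135)]
290 [(508, 243, 139), (502, 241, 129), (499, 240, 123), (499, 238, 122), (498, 236, 121), (499, 235, 123), (499, 233, 122), (508, 233, 138), (509, 231, 139)]
296 [(508, 243, 143), (500, 241, 130), (495, 240, 121), (496, 238, 122), (496, 236, 122), (496, 235, 122), (496, 233, 122), (576, 241, 258), (509, 231, 144)]
302 [(509, 243, 148), (498, 241, 130), (450, 238, 52), (493, 238, 122), (493, 236, 122), (494, 234, 123), (493, 233, 122), (504, 232, 140), (509, 232, 1
[... 489 characters left out ...]
 (488, 241, 132), (433, 238, 53), (434, 235, 54), (427, 232, 44), (427, 229, 44), (427, 227, 44), (495, 232, 142), (503, 231, 152)]
332 [(500, 242, 153), (429, 240, 54), (429, 237, 54), (429, 235, 53), (423, 232, 45), (422, 229, 44), (423, 226, 45), (494, 232, 144), (501, 231, 153)]
338 [(498, 242, 153), (424, 240, 54), (425, 237, 55), (425, 235, 55), (417, 232, 44), (418, 229, 45), (418, 226, 45), (492, 232, 144), (498, 231, 152)]
344 [(495, 242, 152), (420, 240, 55), (420, 237, 54), (413, 234, 44), (413, 231, 45), (412, 229, 44), (413, 226, 44), (490, 232, 145), (496, 231, 153)]
1503 ((501.62286376953125, 239.0558624267578), (30.841581344604492, 26.244625091552734), 62.08594512939453)
None
```

View pics/w16f.png

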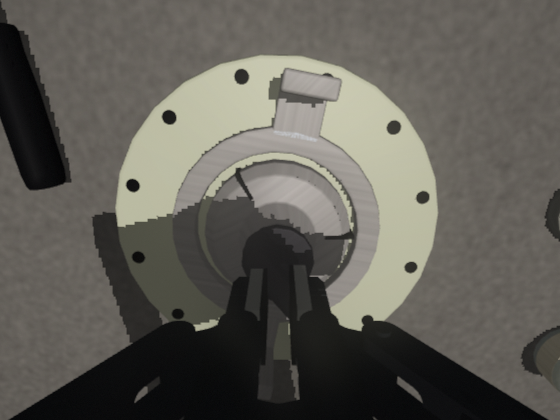

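The screw had already seated at about tool yaw 0.73, and my second turn twisted the grip past it to 9.8 N m. Wrist force and the ring still look fine. I'll unwind the overshoot now.

Emit:
drive_tool --pt "0 0 0 0 0 0.12" --pt "0 0 0 0 0 0.24" --pt "0 0 0 0 0 0.36" --pt "0 0 0 0 0 0.48" --pt "0 0 0 0 0 0.6" --pt "0 0 0 0 0 0.6"

```text
clock: 23.7
position: [499.2, 237.3, 105.1]
tcp_rot: [3.14, 0.0, 0.624]
wrist_force: [-1.1, -0.9, 5.3]
opening: 8.8
```

```bash

cat >> h.py <<'E'
def wtop(p,c=(498.5,237.3)):
    # wing top face points (z 119..125), brute-force rectangle 40x12 orientation
    W=cloud(p); Z=W[...,2]; m=(Z>119.5)&(Z<124.5)&(np.hypot(W[...,0]-c[0],W[...,1]-c[1])<21)&(p["pixels"].max(-1)<200)
    return W[m]
E
python3 - <<'E'
from h import *
s,p=wrist(); print(s["position"],s["tcp_rot"],s["wrist_force"],s["moment"],s["opening"])
save(p,"w17.png",(180,200,380,360),4)
E
```

```text
[499.2315393  237.34627054 105.08729011] [3.13992449e+00 4.29081030e-05 6.23506673e-01] [-1.13753763 -0.87443197  5.25005788] [-0.08666089  0.17099448  1.58792784] 8.756881018948379
```

View pics/w17.png

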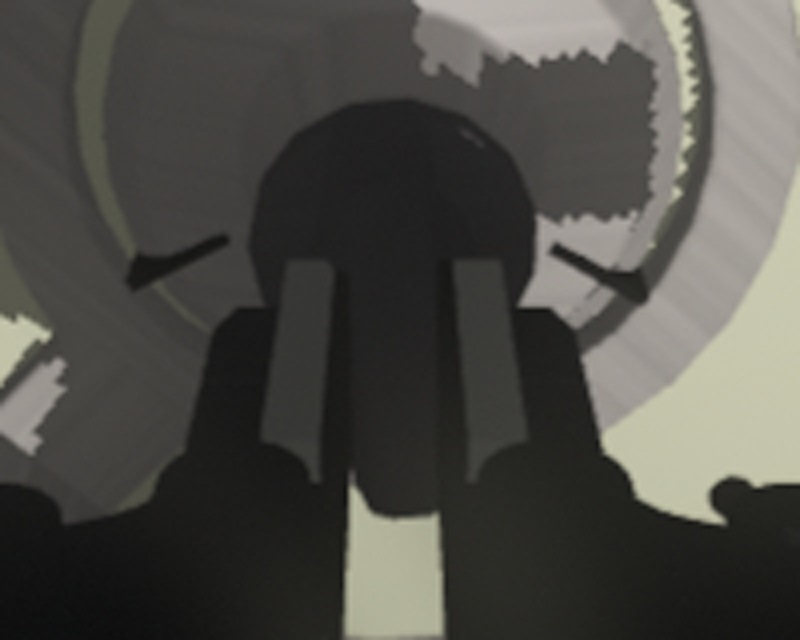

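The wind-up was elastic: 1.59 N m again at yaw 0.62, so the seat is at yaw ≈0.735. Backing off to yaw ≈2.305.

Emit:
drive_tool --pt "0 0 0 0 0 0.12" --pt "0 0 0 0 0 0.24" --pt "0 0 0 0 0 0.36" --pt "0 0 0 0 0 0.48" --pt "0 0 0 0 0 0.6" --pt "0 0 0 0 0 0.72" --pt "0 0 0 0 0 0.84" --pt "0 0 0 0 0 0.96" --pt "0 0 0 0 0 1.08" --pt "0 0 0 0 0 1.2" --pt "0 0 0 0 0 1.32" --pt "0 0 0 0 0 1.44" --pt "0 0 0 0 0 1.56" --pt "0 0 0 0 0 1.64" --pt "0 0 0 0 0 1.69" --pt "0 0 0 0 0 1.69" --pt "0 0 0 0 0 1.69" --pt "0 0 0 0 0 1.69"

```text
clock: 25.55
position: [499.4, 237.4, 105.1]
tcp_rot: [3.141, 0.0, 2.306]
wrist_force: [-1.4, 0.2, 5.5]
opening: 9.3
```

```bash

python3 - <<'E'
from h import *
s,p=wrist(); print(s["position"],s["tcp_rot"],s["wrist_force"],s["moment"],s["opening"],s["clock"])
save(p,"w18.png")
W=cloud(p); r=np.hypot(W[...,0]-499,W[...,1]-237.5); m=(abs(W[...,2]-55)<5)&(r<61)&(r>50); P=W[m]
print("ring plane",np.linalg.lstsq(np.c_[P[:,:2]-[499,237.5],np.ones(len(P))],P[:,2],rcond=None)[0],ringcirc(p,54.5,(499,237.5)),plate(p))
p=imaging.grab_frame("top"); save(p,"t18.png"); print(ringcirc(p,55.5,(499,238)),plate(p))
p=imaging.grab_frame("scene"); save(p,"s18.png")
E
```

```text
[499.40381541 237.36856531 105.09587422] [3.14094938e+00 3.38841705e-04 2.30591635e+00] [-1.36514085  0.16281173  5.52173365] [-0.02250269  0.11135279  0.08155219] 9.276639579994482 25.55
ring plane [ 6.65366055e-04 -5.53852089e-05  5.43191260e+01] (array([498.8250417 , 234.88523938]), 13936) [497.20634829 236.89550173  98.23296613]
(array([501.29418402, 242.0035585 ]), 354) [499.31522133 237.46100041  98.00449026]
```

View pics/w18.png

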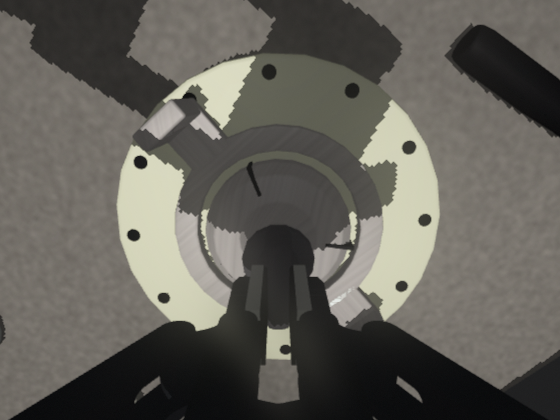

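View pics/s18.png

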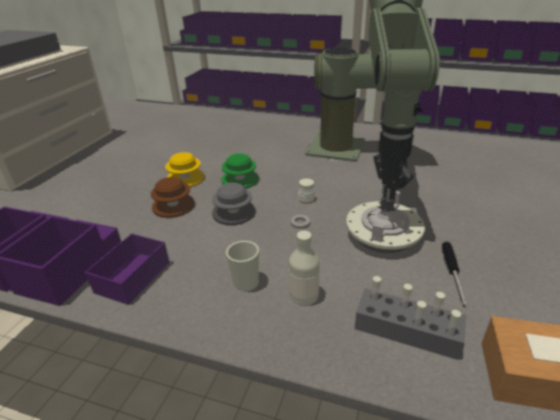

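```bash
python3 -c "
from h import *
print(hand_in())"
```

```text
the job is handed in; nothing more can be done
None
```

The ring is on the rotor and let go. The thumbscrew was seated, backed off a quarter turn, and was still gripped when I handed the job in at about 25.7 s. The hand-in gives no verdict, so these are my own last checks:

- **Ring:** it lies level, with a fitted slope under 0.001. Its top is at about 54.3 mm, so its underside is about 44.3 mm up, inside the 41–49 mm band. My circle fits for its centre disagreed by a few mm: the wrist camera put it about 2.6 mm from the plate centre and the top camera about 5 mm. The ring sits inside the hub's 5 mm clearance either way, so it is within the 8 mm limit.
- **Screw:** the resisting moment rose in line with the turn, which puts the seat at tool yaw 0.735. I backed off to yaw 2.306, about 1.57 rad short of seated. The residual moment is about 0.08 N m. The last wrist view shows the wing bar straight between the pads, with an opening of 9.3 mm.
- **Bystanders:** by eye in the final scene picture they look undisturbed. I did not measure their positions again.

Three things did not go to plan:

- **Missed first grasp:** the fingertips stood about 31 mm higher than the given TCP-to-tips distance says, so the first close went shut above the tab. The ring did not move, and I corrected the heights for the rest of the job.
- **First screw grip:** the jaws closed on a round boss about 17 mm across below the wings, which the description does not mention. I regripped higher, on the bar.
- **Over-turned at the seat:** I sent one turn too many without reading the state first, and the moment reached about 9.8 N m. It came back to the same reading on unwinding, so the twist was elastic, and the highest wrist force I read was about 17 N.

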